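# Lock the vacuum sealer's lid and start it

## Task

Lock the lid of the vacuum sealer and start it: press the black latch at the end away from the keys fully down, then the latch at the end beside the keys, then press the long bar key down fully, keep it down for at least a second and let it spring back. Do not press the round or the square key, and leave the jar, the carton and the tub standing where they are.

Things in the scene. Friction and masses are not known exactly. Their poses are not given: they have to be found in the camera images.
- sealer: Countertop vacuum sealer, fixed to the steel table: aluminium box 200 (x) x 400 (y) x 70 mm high with a closed white lid, 120 x 270 mm, top 97 mm above the table. Origin: centre of its underside, on the table. Its x points from the control strip at the front (robot's side) to the back, y along its length to its left end, z up. It stands turned by up to 0.28 rad.
- keypad: Black key panel, 56 (x) x 144 (y) mm, its face 76 mm above the table, on the front strip of the sealer. It sits on either the left (+y) half or the right half, centred 110 mm from the sealer's middle and 67.5 mm in front of it; a same-sized panel with a round vacuum gauge (50 mm across, no key) takes the other half. Carries three grey keys in a row along y, 52 mm apart: round, long bar, square. Origin: centre of the panel, 70 mm above the table; axes parallel to the sealer's.
- latch_left (a joint): Travel of the lid latch at the sealer's left (+y) end, in m: 0 fully up, 0.012 fully down. It slides straight down under about 4 N and stays where it is left (no spring). Starts between 0 and 0.003.
- latch_left_top (a point): Centre of the top of the left latch, a flat black ribbed tab 64 (x) x 42 (y) mm, at 20 mm behind and 172 mm left of the sealer's middle; 108 mm above the table when fully up, 96 mm when fully down. Moves with the latch.
- latch_right (a joint): Travel of the lid latch at the sealer's right (-y) end; as joint latch_left.
- latch_right_top (a point): Centre of the top of the right latch, the same tab at 20 mm behind and 172 mm right of the sealer's middle.
- bar_key (a joint): Travel of the long bar key (start), in m: 0 up, 0.006 fully down. It springs back by itself; 1.5 N begins to move it, 5 N takes it fully down.
- bar_key_top (a point): Centre of the top of the bar key, 22 (x) x 38 (y) mm, in the middle of the key panel; 84 mm above the table when up. Moves with the key.
- round_key (a joint): Travel of the round key (18 mm across, 52 mm to the +y side of the bar key), as bar_key. Not to be pressed.
- square_key (a joint): Travel of the square key (16 mm, 52 mm to the -y side of the bar key), as bar_key. Not to be pressed.
- spice_jar: Bystander: loose square amber jar, 60 x 60 mm, 112 mm tall with its green round cap. Origin: centre of its underside, z up. The three bystanders stand behind the sealer and beyond its ends in any arrangement.
- carton: Bystander: loose red and white cream carton, 70 x 70 mm, 151 mm tall with its cap. Origin: centre of its underside, z up.
- tub: Bystander: loose round white tub with blue lid, 100 mm across, 112 mm tall. Origin: centre of its underside, z up.

How it is judged:
By the outcome, as a careful person would: the job done as asked, in the order asked, and still so for the second after the job is handed in, with the robot touching nothing.
It also fails if it takes over 48 s, if anything falls off the work surface, if the arm or the gripper's body presses on something with over 40 N, if the wrist force passes 120 N, or if a joint passes its speed limit or range.

## Robot

A 6-joint arm with a two-finger parallel gripper is mounted at the origin on the work surface. World frame = base frame: x ahead of the robot, y to its left, z up, the work surface at z = 0. Lengths are in m, angles in rad, forces in N, time in s.
With the tool pointing down it reaches from about 0.3 to 0.875 m from the base axis. Payload 6.4 kg.
Tool frame: the origin (TCP) lies at the very end of the fingers, on their centre line; the grasp point (between the pads) lies 19 mm behind it; z points along the fingers, y is the direction in which the jaws open and shut (so a half turn about z gives the same grasp; the last joint's range is limited). The gripper opens to 85 mm and grips with 20 to 120 N. Pads are 22 mm wide; open, the fingers measure 114 mm over their backs; the gripper's body (76 mm by 85 mm) begins 54 mm behind the grasp point. The pads swing forward as they close: fully open they stand 13 mm farther back than shut.
Start: joints at [-1.351, 0.181, 1.607, -0, 1.354, -0.206], TCP at [0.238, -0.524, 0.231] pointing down, gripper open.
Joint ranges: [-2.99, 2.99], [-0.89, 2.07], [0.3, 2.58], [-1.14, 4.28], [0, 2.63], [-3.12, 3.12]. Speed limits (rad/s): [2.57, 2.57, 3.01, 3.14, 3.14, 3.14].

## Interface

Orientations are given as a unit quaternion [x, y, z, w].
In Python, from plant import observe, capture, sign_off, trace gives the robot as it stands.
- The arm moves only by the shell command python3 -m creep 'ROWS' [FORCE]. ROWS is a JSON object of lists of equal length, an entry for each row: "translation": the shift along the tool's x, y, z in cm, a list of three; "turn": the turn, a rotation vector about the tool's x, y, z in degrees, a list of three; "grip": the opening, from -1 (shut) to 1 (fully open), so that 0 is half open. A call has exactly 5 rows; each row is the pose to reach, as a shift and turn from the pose commanded when the call began, along the tool's axes at that moment; what a row does not reach only later rows make up. A row lasts 1/10 s, in which the tool goes at most 50 mm and 8.59 degrees, less where a joint would pass 70% of its speed; a pose out of reach is approached as far as the arm can. A call with a gripper value outside its range is refused whole. The fingers move at their own pace and stop on an object; FORCE is the grip in N (left out, the last holds). Time passes only in rows, so rows that repeat a pose let the fingers close, or fill a call up. It gives the time, the measured TCP pose, the force and the opening at its end, in the units of the state.
- observe(): the state, without advancing time (a new reading comes with each control period).
- capture(name): name is "scene" or "top" or "wrist"; returns a dict with "img" (400x640x3 uint8, red, green, blue), "range_z" (400x640 float32, m along the optical axis (not along the pixel's ray), 0 where there is no reading), "mtx" (3x3 intrinsics, pixels), "rvec" (rotation vector, rad) and "tvec" (3), from world to camera coordinates, as OpenCV has them; the wrist camera has in their place "tool_from_camera" (4x4, takes a point from camera to tool coordinates, whose origin is the TCP and whose axes are the flange's). Camera axes: x right, y down, z forward; pixel columns grow to the right and rows downward; lengths in m; the calibration is good to about 2 mm. A picture is of the moment at which its call begins: read the wrist's pose just before it.
- sign_off(): hands the job in, once; it reports no verdict.
Trained networks look in the newest picture that a camera, given by its name, has taken for a name from the list of things; names that differ only in an ending like _2 or _b are one class to them, and where a whole thing is asked for, a point or a joint stands for the part that bears it (a point fixed in the world has none). Each returns a list of dicts, best first, with "confidence" (0 to 1); they miss things now and then, are a little off and sometimes report something else, mostly with a low value. They report only what shows in the picture. A call takes as long as a camera call.
- trace(camera, query): "mask" (400x640 bool, what is visible of it) and "bbox" ([left, top, width, height] in pixels, round what is visible of it).
The state is a dict: "time_s": time; "joints": joint angles; "qvel": joint speeds; "joint_torque": joint torques, N m; "eef_pos": TCP position; "ee_rot": TCP orientation; "ft_force": force on the tool from outside, world axes, zero at the start; "ft_torque": the same for the moment, N m; "opening": finger opening in m.
Only numpy, scipy, OpenCV 4.12 (cv2) and the standard library are available. Lean on these libraries where they do the work, as an engineer would, in place of code of your own. Each camera call takes 0.05 s, during which the arm holds its last target.

## Working session

There is one attempt and no reset: what is moved stays moved. The work goes in short steps, Python scripts to look and compute and a shell command to move; the robot and the scene stay as the last step left them, time stands still between calls to the robot, and variables do not carry over. Pictures are saved under pics/ and viewed, and the job is handed in when it is done.

```bash
ls; mkdir -p pics; python3 - <<'E'
from plant import observe,capture,trace
import cv2,numpy as np
s=observe()
for k,v in s.items(): print(k,np.round(v,4))
for n in ["scene","top"]:
    c=capture(n); cv2.imwrite(f"pics/{n}0.png",c["img"][:,:,::-1]); print(n,c["mtx"],c["rvec"],c["tvec"])
    np.savez(f"{n}0.npz",**c)
E
```

```text
pics
time_s 0.0
joints [-1.3513  0.1816  1.608   0.      1.3538 -0.2063]
qvel [ 0.0005  0.0008 -0.0009  0.0007 -0.0001 -0.0013]
joint_torque [ 1.40000e-03 -4.44865e+01 -3.51338e+01 -2.00000e-04  8.90000e-03
  0.00000e+00]
eef_pos [ 0.2374 -0.5231  0.2304]
ee_rot [ 9.774e-01  2.113e-01 -0.000e+00 -9.000e-04]
ft_force [0.3868 0.3367 0.1214]
ft_torque [ 0.0483 -0.0044  0.0221]
opening 0.0853
scene [[400.91776653   0.         314.86829687]
 [  0.         400.91776653 194.7437829 ]
 [  0.           0.           1.        ]] [ 1.70048385  2.07574937 -0.66692988] [ 0.08128287 -0.46900804  1.31747549]
top [[376.07688583   0.         316.89535643]
 [  0.         376.07688583 206.23592465]
 [  0.           0.           1.        ]] [ 2.15502839 -2.21250012  0.15081989] [0.04587412 0.62223051 0.93724858]
```

View pics/scene0.png

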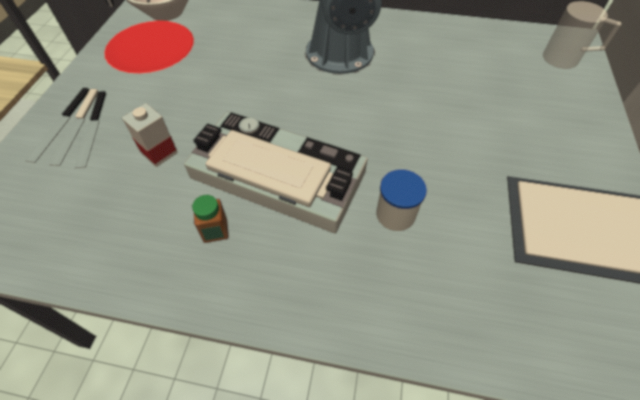

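View pics/top0.png

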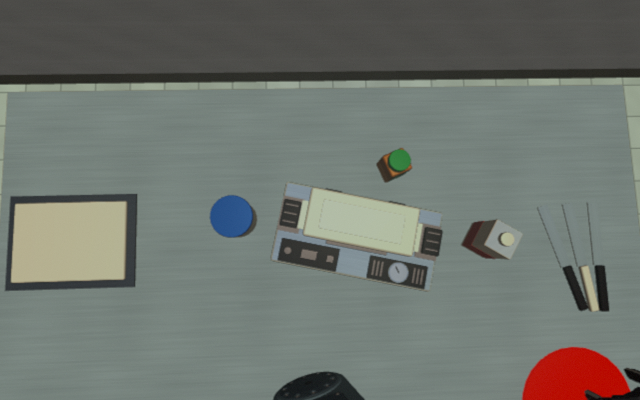

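The top view shows the sealer at about (355,235). The keypad is at (308,254), which is the left (+y) half, and the gauge is at (398,272). So the latch to press first is the right one at (431,241), and the second is the left one at (290,213). The tub is at (232,216), the jar at (398,163) and the carton at (495,240).

```bash
cat > h.py <<'E'
import numpy as np,cv2
def world(c,uv,z=None):
    "pixels -> world, at plane height z, or by depth"
    R=cv2.Rodrigues(c["rvec"])[0];t=np.array(c["tvec"]).ravel();K=c["mtx"]
    uv=np.atleast_2d(uv).astype(float)
    d=np.c_[(uv[:,0]-K[0,2])/K[0,0],(uv[:,1]-K[1,2])/K[1,1],np.ones(len(uv))]
    if z is None:
        r=c["range_z"][uv[:,1].astype(int),uv[:,0].astype(int)]
        return ((d*r[:,None])-t)@R
    o=-R.T@t; D=d@R; s=(z-o[2])/D[:,2]
    return o+D*s[:,None]
E
python3 - <<'E'
from plant import *
from h import *
for cam in ["top","scene"]:
    c=capture(cam)
    for q in ["sealer","keypad","latch_left_top","latch_right_top","bar_key","round_key","square_key","spice_jar","carton","tub"]:
        for r in trace(cam,q)[:3]:
            if r["confidence"]<.3: continue
            v,u=np.nonzero(r["mask"]); 
            if len(u)==0: continue
            p=world(c,np.c_[u,v]); ok=c["range_z"][v,u]>0; p=p[ok]
            if len(p)<3: continue
            zt=np.percentile(p[:,2],90); top=p[p[:,2]>zt-.008]
            (cx,cy),sz,a=cv2.minAreaRect((top[:,:2]*1000).astype(np.float32))
            print(cam,q,round(r["confidence"],2),r["bbox"],len(u),"med",np.round(np.median(top,0),4),"ztop",round(zt,4),"rect",np.round([cx,cy,*sz,a],1))
E
```

```text
top sealer 0.56 [270.7, 182.0, 171.0, 109.7] 10390 med [ 0.5754 -0.073   0.0984] ztop 0.1019 rect [577.2 -73.4 384.7 119.   77.3]
top keypad 0.6 [278.6, 236.9, 60.5, 35.4] 1336 med [0.502  0.0582 0.0774] ztop 0.0836 rect [501.8  56.4 142.6  55.2  77.2]
top latch_left_top 0.85 [279.3, 196.7, 24.7, 31.4] 516 med [0.6005 0.0966 0.108 ] ztop 0.11 rect [600.7  97.   42.   63.9  77.3]
top latch_right_top 0.87 [419.8, 227.1, 23.6, 29.6] 470 med [ 0.5238 -0.2358  0.1074] ztop 0.1094 rect [ 525.  -237.    41.2   63.9   76.8]
top bar_key 0.42 [301.0, 249.8, 12.0, 9.6] 150 med [0.5018 0.0562 0.0839] ztop 0.0857 rect [501.6  56.6  37.2  22.5  78.8]
top round_key 0.62 [283.5, 246.6, 7.3, 8.9] 38 med [0.5139 0.106  0.0836] ztop 0.0858 rect [513.3 105.5  15.2  13.6  43.5]
top square_key 0.6 [459.3, 218.6, 63.7, 42.2] 1791 med [ 0.5249 -0.3917  0.1351] ztop 0.1388 rect [ 525.6 -395.9   71.    70.1   59.1]
top square_key 0.4 [324.3, 257.8, 7.3, 4.9] 44 med [0.4897 0.0058 0.0839] ztop 0.086 rect [489.6   5.8  14.7  14.4  87.8]
top spice_jar 0.71 [208.5, 194.2, 50.5, 43.4] 1573 med [0.5965 0.2344 0.112
[... 1189 characters left out ...]
ztop 0.0865 rect [502.4  53.3  38.   23.   77.4]
scene round_key 0.51 [345.0, 156.9, 8.0, 4.9] 44 med [0.5155 0.1041 0.0841] ztop 0.0858 rect [514.  104.5  14.8  16.6  65.5]
scene round_key 0.51 [190.5, 122.6, 31.1, 28.7] 520 med [ 0.5291 -0.2389  0.1084] ztop 0.11 rect [ 525.8 -241.1   43.7   65.2   77.4]
scene spice_jar 0.85 [189.8, 196.7, 39.9, 44.5] 1371 med [ 0.7264 -0.1692  0.1125] ztop 0.1133 rect [ 724.  -170.8   52.3   53.2   59.9]
scene carton 0.75 [122.3, 104.5, 51.4, 63.3] 1985 med [ 0.5344 -0.3916  0.1365] ztop 0.1377 rect [ 526.6 -398.2   72.1   70.    59.2]
scene tub 0.6 [379.8, 169.6, 46.4, 62.5] 2307 med [0.6018 0.2326 0.1125] ztop 0.1137 rect [598.5 233.1  96.7  97.5  56.5]
```

The measurements agree with the given sizes:
- Latch spacing is 343 mm, against 344 mm expected.
- Yaw is about -0.224 rad.
- The bar key predicted from the latches is (0.502, 0.056), and measured at (0.502, 0.055).

Next I'll write a helper that works out how far to go to each target.

```bash
cat > go.py <<'E'
import sys,numpy as np
from plant import observe
from scipy.spatial.transform import Rotation as R
YAW=-0.2240
T={"R":(.5253,-.2385),"L":(.6010,.0960),"B":(.5022,.0552)}
def show(n,z):
    s=observe(); r=R.from_quat(s["ee_rot"]); p=np.array(s["eef_pos"])
    tgt=R.from_matrix(np.c_[[np.cos(YAW),np.sin(YAW),0],[np.sin(YAW),-np.cos(YAW),0],[0,0,-1]])
    d=np.array([*T[n],z])-p
    print("t",s["time_s"],"pos",p.round(4),"F",np.round(s["ft_force"],1),"open",round(s["opening"],4))
    print("shift cm",(r.inv().apply(d)*100).round(2),"turn deg",np.degrees((r.inv()*tgt).as_rotvec()).round(2))
show(sys.argv[1],float(sys.argv[2]))
E
python3 go.py R 0.18
```

```text
t 1.2 pos [ 0.2375 -0.5237  0.2313] F [0.1 0.8 0.1] open 0.0856
shift cm [ 37.99 -14.08   5.13] turn deg [ 0.    0.   37.23]
```

```bash
python3 -m creep '{"translation":[[4,-1.5,0],[8,-3,0],[12,-4.5,0],[16,-6,0],[20,-7.5,0]],"turn":[[0,0,7.4],[0,0,14.8],[0,0,22.2],[0,0,29.6],[0,0,37.2]],"grip":[-1,-1,-1,-1,-1]}' 40; python3 go.py R 0.18
```

```text
time_s: 1.7
eef_pos: [0.3897, -0.3715, 0.2315]
ee_rot: [0.993, -0.114, 0.0, 0.0]
ft_force: [0.4, 0.1, -0.0]
opening: 0.0122
t 1.7 pos [ 0.3897 -0.3715  0.2315] F [ 0.4  0.1 -0. ] open 0.0122
shift cm [ 10.18 -16.04   5.15] turn deg [ 0.02 -0.03 -0.3 ]
```

```bash
python3 -m creep '{"translation":[[2.5,-4,0],[5,-8,0],[7.6,-12,0],[10.2,-16,2],[10.2,-16,4]],"turn":[[0,0,0],[0,0,0],[0,0,0],[0,0,0],[0,0,0]],"grip":[-1,-1,-1,-1,-1]}'; python3 go.py R 0.12; python3 - <<'E'
from plant import *
import cv2
c=capture("wrist");cv2.imwrite("pics/w1.png",c["img"][:,:,::-1])
c=capture("top");cv2.imwrite("pics/t1.png",c["img"][:,:,::-1])
E
```

```text
time_s: 2.2
eef_pos: [0.5274, -0.2355, 0.1919]
ee_rot: [0.994, -0.109, 0.002, -0.0]
ft_force: [-0.6, -0.1, 0.8]
opening: 0.0001
t 2.2 pos [ 0.5274 -0.2355  0.1919] F [-0.6 -0.1  0.8] open 0.0001
shift cm [-0.16  0.34  7.19] turn deg [-0.02 -0.2   0.34]
```

View pics/w1.png

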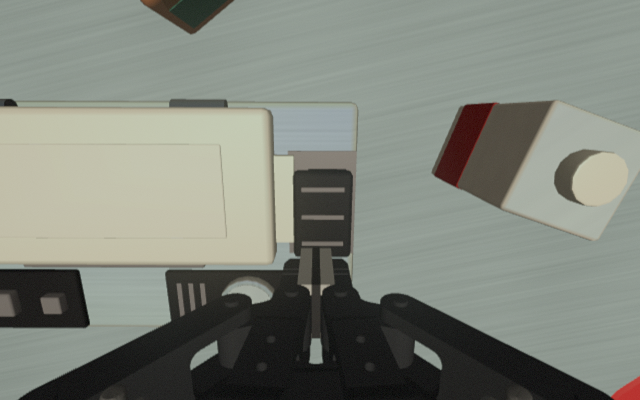

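The wrist view shows the right latch at about (323,213), with the shut fingertips just in front of it at (316,250). I'll cross-check the latch position from the wrist depth.

```bash
cat > wr.py <<'E'
import sys,numpy as np,cv2
from plant import *
from scipy.spatial.transform import Rotation as R
s=observe(); c=capture("wrist"); K=c["mtx"]
for q in sys.argv[1:]:
    for r in trace("wrist",q)[:2]:
        v,u=np.nonzero(r["mask"]); z=c["range_z"][v,u]
        P=np.c_[(u-K[0,2])/K[0,0]*z,(v-K[1,2])/K[1,1]*z,z,np.ones(len(u))]@c["tool_from_camera"].T
        W=R.from_quat(s["ee_rot"]).apply(P[:,:3])+s["eef_pos"]; W=W[z>0]
        if len(W)<5: continue
        zt=np.percentile(W[:,2],90); t=W[abs(W[:,2]-zt)<.006]
        m=cv2.minAreaRect((t[:,:2]*1000).astype(np.float32))
        print(q,round(r["confidence"],2),r["bbox"],"ztop",zt.round(4),"med",np.median(t,0).round(4),np.round([*m[0],*m[1],m[2]],1))
E
python3 wr.py latch_right_top; python3 go.py R 0.115
```

```text
latch_right_top 0.87 [283.9, 162.0, 68.0, 89.6] ztop 0.1085 med [ 0.5274 -0.2398  0.1076] [ 524.4 -238.9   42.    63.4   77.1]
t 2.4 pos [ 0.5233 -0.2394  0.1912] F [ 0.1  0.  -0.1] open 0.0001
shift cm [ 0.19 -0.14  7.62] turn deg [-0.01  0.06  0.03]
```

```bash
python3 -m creep '{"translation":[[0.1,-0.1,2.5],[0.2,-0.1,5],[0.2,-0.1,6.5],[0.2,-0.1,7.4],[0.2,-0.1,7.6]],"turn":[[0,0,0],[0,0,0],[0,0,0],[0,0,0],[0,0,0]],"grip":[-1,-1,-1,-1,-1]}'; python3 go.py R 0.096
```

```text
time_s: 2.9
eef_pos: [0.5253, -0.2393, 0.115]
ee_rot: [0.994, -0.112, -0.0, -0.0]
ft_force: [-1.2, 0.0, -0.4]
opening: -0.0
t 2.9 pos [ 0.5253 -0.2393  0.115 ] F [-1.2  0.  -0.4] open -0.0
shift cm [-0.02 -0.08  1.9 ] turn deg [-0.01  0.04 -0.03]
```

```bash
python3 -m creep '{"translation":[[0,0,0.4],[0,0,0.8],[0,0,1.2],[0,0,1.5],[0,0,1.7]],"turn":[[0,0,0],[0,0,0],[0,0,0],[0,0,0],[0,0,0]],"grip":[-1,-1,-1,-1,-1]}'; python3 go.py R 0.096
```

```text
time_s: 3.4
eef_pos: [0.5264, -0.2394, 0.0989]
ee_rot: [0.994, -0.111, 0.001, 0.001]
ft_force: [-0.1, -1.2, 4.7]
opening: -0.0004
t 3.4 pos [ 0.5264 -0.2394  0.0989] F [-0.1 -1.2  4.7] open -0.0004
shift cm [-0.13 -0.06  0.29] turn deg [ 0.05 -0.1   0.03]
```

```bash
python3 -m creep '{"translation":[[0,0,0.1],[0,0,0.2],[0,0,0.3],[0,0,0.35],[0,0,0.35]],"turn":[[0,0,0],[0,0,0],[0,0,0],[0,0,0],[0,0,0]],"grip":[-1,-1,-1,-1,-1]}'; python3 go.py R 0.096
```

```text
time_s: 3.9
eef_pos: [0.5264, -0.2394, 0.0959]
ee_rot: [0.994, -0.111, 0.001, 0.001]
ft_force: [-0.2, -1.1, 9.3]
opening: 0.0
t 3.9 pos [ 0.5264 -0.2394  0.0959] F [-0.2 -1.1  9.3] open 0.0
shift cm [-0.13 -0.06 -0.01] turn deg [ 0.05 -0.09  0.03]
```

Force is now rising at 96 mm, which suggests the stop. I'll press a little more to confirm it.

```bash
python3 -m creep '{"translation":[[0,0,0.05],[0,0,0.1],[0,0,0.15],[0,0,0.15],[0,0,0.15]],"turn":[[0,0,0],[0,0,0],[0,0,0],[0,0,0],[0,0,0]],"grip":[-1,-1,-1,-1,-1]}'; python3 go.py R 0.12
```

```text
time_s: 4.4
eef_pos: [0.5266, -0.2394, 0.0958]
ee_rot: [0.994, -0.111, 0.001, 0.001]
ft_force: [-3.9, 1.0, 18.1]
opening: -0.0002
t 4.4 pos [ 0.5266 -0.2394  0.0958] F [-3.9  1.  18.1] open -0.0002
shift cm [-0.14 -0.06 -2.42] turn deg [ 0.07 -0.11  0.05]
```

The stop is confirmed: 18 N with no further travel. I'll lift straight up.

```bash
python3 -m creep '{"translation":[[0,0,-1],[0,0,-3],[0,0,-5.5],[0,0,-8],[0,0,-9]],"turn":[[0,0,0],[0,0,0],[0,0,0],[0,0,0],[0,0,0]],"grip":[-1,-1,-1,-1,-1]}'; python3 wr.py latch_right_top; python3 go.py L 0.185
```

```text
time_s: 4.9
eef_pos: [0.5263, -0.2389, 0.1852]
ee_rot: [0.994, -0.111, 0.001, 0.0]
ft_force: [-0.3, -0.1, -0.4]
opening: -0.0005
latch_right_top 0.68 [282.6, 168.5, 64.1, 86.6] ztop 0.097 med [ 0.5277 -0.2398  0.096 ] [ 524.4 -238.9   42.    63.2   77.3]
t 5.0 pos [ 0.5262 -0.239   0.1843] F [ 0.2 -0.2  0. ] open -0.0002
shift cm [ -0.13 -34.32  -0.09] turn deg [ 0.03 -0.1   0.04]
```

The right latch top now measures 96 mm, so it is fully down. Now on to the left latch.

```bash
python3 -m creep '{"translation":[[0,-3.5,0],[0,-7,0],[0,-10.5,0],[0,-14,0],[0,-17.5,0]],"turn":[[0,0,0],[0,0,0],[0,0,0],[0,0,0],[0,0,0]],"grip":[-1,-1,-1,-1,-1]}'; python3 -m creep '{"translation":[[0,-3.5,0],[0,-7,0],[0,-10.5,0],[-0.1,-14,0],[-0.1,-16.7,0]],"turn":[[0,0,0],[0,0,0],[0,0,0],[0,0,0],[0,0,0]],"grip":[-1,-1,-1,-1,-1]}'; python3 wr.py latch_left_top; python3 go.py L 0.115
```

```text
time_s: 5.5
eef_pos: [0.5634, -0.0663, 0.181]
ee_rot: [0.994, -0.112, -0.002, -0.0]
ft_force: [-0.0, 0.5, 0.5]
opening: 0.0003
time_s: 6.0
eef_pos: [0.5993, 0.0971, 0.1808]
ee_rot: [0.994, -0.111, -0.002, -0.0]
ft_force: [-0.8, -0.4, -0.2]
opening: 0.0002
latch_left_top 0.78 [282.7, 164.9, 65.8, 92.6] ztop 0.1089 med [0.6044 0.0953 0.1079] [600.1  96.7  42.1  63.3  77.2]
latch_left_top 0.29 [349.8, 272.5, 129.1, 53.9] ztop 0.0815 med [0.5095 0.0184 0.0763] [500.6  36.9 105.7  48.8  77.5]
t 6.1 pos [0.5994 0.0983 0.1809] F [ 0.3 -0.7 -1.1] open -0.0001
shift cm [0.23 0.2  6.59] turn deg [-0.03  0.21  0.24]
```

```bash
python3 -m creep '{"translation":[[0.1,0.1,2.5],[0.1,0.2,4.5],[0.1,0.2,5.8],[0.1,0.2,6.4],[0.1,0.2,6.6]],"turn":[[0,0,0],[0,0,0],[0,0,0],[0,0,0],[0,0,0]],"grip":[-1,-1,-1,-1,-1]}'; python3 go.py L 0.096
```

```text
time_s: 6.6
eef_pos: [0.6005, 0.0923, 0.1162]
ee_rot: [0.994, -0.112, -0.001, 0.0]
ft_force: [0.4, -0.7, -0.1]
opening: -0.0001
t 6.6 pos [0.6005 0.0923 0.1162] F [ 0.4 -0.7 -0.1] open -0.0001
shift cm [-0.03 -0.37  2.02] turn deg [ 0.02  0.11 -0.  ]
```

```bash
python3 -m creep '{"translation":[[0,0,0.4],[0,0,0.8],[0,0,1.2],[0,0,1.5],[0,0,1.7]],"turn":[[0,0,0],[0,0,0],[0,0,0],[0,0,0],[0,0,0]],"grip":[-1,-1,-1,-1,-1]}'; python3 go.py L 0.096
```

```text
time_s: 7.1
eef_pos: [0.6017, 0.0927, 0.1008]
ee_rot: [0.994, -0.111, 0.001, 0.0]
ft_force: [-0.5, 0.5, 3.8]
opening: -0.0001
t 7.1 pos [0.6017 0.0927 0.1008] F [-0.5  0.5  3.8] open -0.0001
shift cm [-0.15 -0.31  0.48] turn deg [-0.01 -0.09  0.03]
```

```bash
python3 -m creep '{"translation":[[0,0,0.15],[0,0,0.3],[0,0,0.45],[0,0,0.55],[0,0,0.55]],"turn":[[0,0,0],[0,0,0],[0,0,0],[0,0,0],[0,0,0]],"grip":[-1,-1,-1,-1,-1]}'; python3 go.py L 0.096
```

```text
time_s: 7.6
eef_pos: [0.6018, 0.0927, 0.096]
ee_rot: [0.994, -0.111, 0.001, 0.0]
ft_force: [-0.3, -1.5, 8.3]
opening: -0.0004
t 7.6 pos [0.6018 0.0927 0.096 ] F [-0.3 -1.5  8.3] open -0.0004
shift cm [-0.15 -0.31 -0.  ] turn deg [-0.01 -0.08  0.03]
```

```bash
python3 -m creep '{"translation":[[0,0,0.05],[0,0,0.1],[0,0,0.15],[0,0,0.15],[0,0,0.15]],"turn":[[0,0,0],[0,0,0],[0,0,0],[0,0,0],[0,0,0]],"grip":[-1,-1,-1,-1,-1]}'; python3 go.py L 0.12
```

```text
time_s: 8.1
eef_pos: [0.602, 0.0927, 0.0958]
ee_rot: [0.994, -0.111, 0.001, 0.0]
ft_force: [-5.2, -0.9, 18.1]
opening: -0.0002
t 8.1 pos [0.602  0.0927 0.0958] F [-5.2 -0.9 18.1] open -0.0002
shift cm [-0.16 -0.3  -2.42] turn deg [-0.01 -0.11  0.04]
```

The left latch is on its stop too. I'll lift and move to the bar key.

```bash
python3 -m creep '{"translation":[[0,0,-1],[0,0,-3],[0,0,-5.5],[0,0,-8],[0,0,-9]],"turn":[[0,0,0],[0,0,0],[0,0,0],[0,0,0],[0,0,0]],"grip":[-1,-1,-1,-1,-1]}'; python3 wr.py latch_left_top; python3 go.py B 0.16
```

```text
time_s: 8.6
eef_pos: [0.6019, 0.0929, 0.1853]
ee_rot: [0.994, -0.111, 0.001, -0.0]
ft_force: [0.1, 0.9, 1.1]
opening: 0.0002
latch_left_top 0.92 [281.6, 169.3, 60.9, 82.8] ztop 0.097 med [0.6037 0.096  0.096 ] [600.1  96.7  42.1  63.2  77.3]
t 8.7 pos [0.6018 0.0928 0.1844] F [-0.2  0.2  0.3] open 0.0002
shift cm [-8.88  5.88  2.42] turn deg [-0.03 -0.12  0.03]
```

```bash
python3 -m creep '{"translation":[[-2.8,1.2,0],[-5.6,2.4,0],[-8.4,3.6,0],[-11.2,4.8,0],[-12.5,5.9,0]],"turn":[[0,0,0],[0,0,0],[0,0,0],[0,0,0],[0,0,0]],"grip":[-1,-1,-1,-1,-1]}'; python3 wr.py bar_key keypad round_key square_key; python3 go.py B 0.16;python3 - <<'E'
from plant import *
import cv2
c=capture("wrist");cv2.imwrite("pics/w2.png",c["img"][:,:,::-1])
E
```

```text
time_s: 9.2
eef_pos: [0.4625, 0.0633, 0.1809]
ee_rot: [0.994, -0.111, -0.002, -0.0]
ft_force: [0.2, -1.1, -0.5]
opening: 0.0002
bar_key 0.95 [285.5, 140.8, 58.1, 31.5] ztop 0.0849 med [0.5009 0.0556 0.0841] [500.6  55.7  37.8  22.1  77.1]
keypad 0.24 [374.7, 143.6, 27.5, 23.0] ztop 0.0848 med [0.4896 0.0054 0.0839] [489.1   5.   16.1  15.9  76.6]
round_key 0.86 [230.5, 140.4, 25.4, 28.6] ztop 0.085 med [0.5123 0.1055 0.084 ] [512.1 105.9  16.8  16.9  31.6]
square_key 0.7 [373.4, 144.1, 29.8, 23.6] ztop 0.0848 med [0.4896 0.0055 0.0839] [489.1   5.   16.1  15.9  76.6]
t 9.45 pos [0.4665 0.063  0.1827] F [-0.   0.8 -0.9] open -0.0001
shift cm [ 3.65 -0.03  2.27] turn deg [-0.01  0.03  0.01]
```

View pics/w2.png

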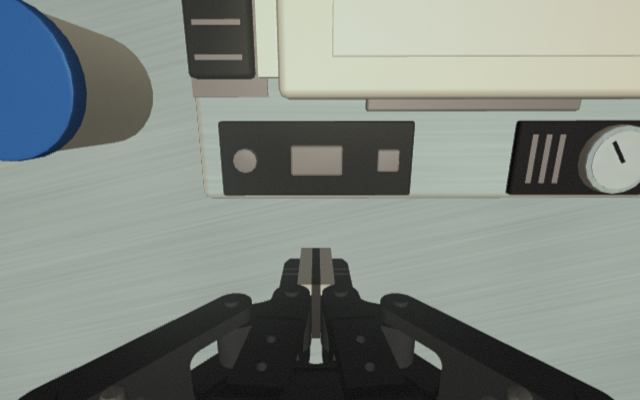

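The wrist view shows the bar key at (317,160), the round key at (245,160) and the square key at (388,160). All are up at 84 mm, and the fingertips are in line with the bar key. I'll go over it.

```bash
python3 -m creep '{"translation":[[1.2,0,1],[2.4,0,2.5],[3.5,0,4.5],[3.5,0,6.5],[3.5,0,7.8]],"turn":[[0,0,0],[0,0,0],[0,0,0],[0,0,0],[0,0,0]],"grip":[-1,-1,-1,-1,-1]}'; python3 -m creep '{"translation":[[0,0,0],[0,0,0],[0,0,0],[0,0,0.1],[0,0,0.1]],"turn":[[0,0,0],[0,0,0],[0,0,0],[0,0,0],[0,0,0]],"grip":[-1,-1,-1,-1,-1]}'; python3 go.py B 0.078
```

```text
time_s: 10.0
eef_pos: [0.5002, 0.0554, 0.1033]
ee_rot: [0.994, -0.111, -0.001, -0.0]
ft_force: [-0.6, 0.4, 0.4]
opening: 0.0
time_s: 10.5
eef_pos: [0.5007, 0.0551, 0.105]
ee_rot: [0.994, -0.111, 0.001, 0.0]
ft_force: [-0.3, -0.2, 1.8]
opening: 0.0002
t 10.5 pos [0.5007 0.0551 0.105 ] F [-0.3 -0.2  1.8] open 0.0002
shift cm [ 0.14 -0.04  2.7 ] turn deg [-0.01 -0.08  0.03]
```

```bash
python3 -m creep '{"translation":[[0,0,1.2],[0,0,1.7],[0,0,2.2],[0,0,2.6],[0,0,2.85]],"turn":[[0,0,0],[0,0,0],[0,0,0],[0,0,0],[0,0,0]],"grip":[-1,-1,-1,-1,-1]}'; python3 go.py B 0.078
```

```text
time_s: 11.0
eef_pos: [0.4998, 0.0552, 0.0774]
ee_rot: [0.994, -0.111, -0.001, 0.0]
ft_force: [-17.4, 1.1, 42.1]
opening: 0.0
t 11.0 pos [0.4998 0.0552 0.0774] F [-17.4   1.1  42.1] open 0.0
shift cm [ 0.23 -0.05 -0.06] turn deg [0.03 0.14 0.05]
```

Fully down, but pressing harder than needed at 42 N. I'll ease off slightly while holding.

```bash
python3 -m creep '{"translation":[[0,0,-0.1],[0,0,-0.1],[0,0,-0.1],[0,0,-0.1],[0,0,-0.1]],"turn":[[0,0,0],[0,0,0],[0,0,0],[0,0,0],[0,0,0]],"grip":[-1,-1,-1,-1,-1]}'; python3 go.py B 0.078
```

```text
time_s: 11.5
eef_pos: [0.4997, 0.0552, 0.0779]
ee_rot: [0.994, -0.111, -0.001, 0.0]
ft_force: [-8.5, 0.2, 16.7]
opening: -0.0001
t 11.5 pos [0.4997 0.0552 0.0779] F [-8.5  0.2 16.7] open -0.0001
shift cm [ 0.24 -0.05 -0.01] turn deg [0.03 0.09 0.05]
```

Holding at 17 N with the tip at 78 mm, which is fully down. I'll keep it there for another 1.5 s.

```bash
for i in 1 2 3; do python3 -m creep '{"translation":[[0,0,0],[0,0,0],[0,0,0],[0,0,0],[0,0,0]],"turn":[[0,0,0],[0,0,0],[0,0,0],[0,0,0],[0,0,0]],"grip":[-1,-1,-1,-1,-1]}'; done
```

```text
time_s: 12.0
eef_pos: [0.4997, 0.0553, 0.0778]
ee_rot: [0.994, -0.111, -0.001, 0.0]
ft_force: [-9.0, 0.4, 16.1]
opening: 0.0
time_s: 12.5
eef_pos: [0.4997, 0.0552, 0.0778]
ee_rot: [0.994, -0.111, -0.001, 0.0]
ft_force: [-9.0, 0.1, 17.0]
opening: 0.0003
time_s: 13.0
eef_pos: [0.4997, 0.0552, 0.0779]
ee_rot: [0.994, -0.111, -0.001, 0.0]
ft_force: [-8.6, 0.9, 16.3]
opening: -0.0001
```

```bash
python3 -m creep '{"translation":[[0,0,-1],[0,0,-2.5],[0,0,-5],[0,0,-7.5],[0,0,-10]],"turn":[[0,0,0],[0,0,0],[0,0,0],[0,0,0],[0,0,0]],"grip":[-1,-1,-1,-1,-1]}'; python3 -m creep '{"translation":[[-2,0,0],[-4,0,0],[-6,0,0],[-6,0,0],[-6,0,0]],"turn":[[0,0,0],[0,0,0],[0,0,0],[0,0,0],[0,0,0]],"grip":[-1,-1,-1,-1,-1]}'; python3 wr.py bar_key round_key square_key latch_left_top; python3 - <<'E'
from plant import *
from h import *
for cam in ["top","scene"]:
    c=capture(cam); cv2.imwrite(f"pics/{cam}9.png",c["img"][:,:,::-1])
    for q in ["latch_left_top","latch_right_top","spice_jar","carton","tub"]:
        for r in trace(cam,q)[:1]:
            v,u=np.nonzero(r["mask"]); p=world(c,np.c_[u,v]); p=p[c["range_z"][v,u]>0]
            zt=np.percentile(p[:,2],90); t=p[p[:,2]>zt-.008]
            m=cv2.minAreaRect((t[:,:2]*1000).astype(np.float32))
            print(cam,q,round(r["confidence"],2),np.median(t,0).round(4),np.round([*m[0],*m[1]],1))
s=observe();print(s["time_s"],s["eef_pos"],s["ft_force"])
E
```

```text
time_s: 13.5
eef_pos: [0.5003, 0.0551, 0.1776]
ee_rot: [0.994, -0.112, -0.0, -0.0]
ft_force: [-0.3, -0.6, 0.1]
opening: 0.0
time_s: 14.0
eef_pos: [0.4423, 0.0684, 0.1771]
ee_rot: [0.994, -0.111, 0.001, 0.0]
ft_force: [0.8, -1.1, 0.4]
opening: -0.0001
bar_key 0.77 [288.3, 109.9, 55.4, 32.8] ztop 0.0849 med [0.5008 0.0556 0.084 ] [500.6  55.6  37.7  21.6  77.2]
round_key 0.66 [227.3, 113.1, 29.2, 25.5] ztop 0.0848 med [0.5123 0.1055 0.084 ] [512.3 105.8  16.9  16.5  29.2]
round_key 0.28 [178.2, 0.0, 77.8, 38.2] ztop 0.097 med [0.5766 0.1008 0.096 ] [577.3 101.6  42.1  19.2  78.3]
square_key 0.56 [375.5, 116.8, 32.0, 19.5] ztop 0.0849 med [0.4896 0.0057 0.084 ] [489.3   5.3  15.6  14.8  77.2]
latch_left_top 0.71 [177.8, 0.0, 73.4, 37.5] ztop 0.097 med [0.5766 0.1009 0.096 ] [577.3 101.6  42.2  19.2  78.3]
top latch_left_top 0.82 [0.5998 0.0968 0.0961] [600.6  97.2  41.8  63.8]
top spice_jar 0.96 [ 0.722  -0.1684  0.1119] [ 722.4 -169.2   51.2   52.9]
top carton 0.98 [ 0.525  -0.3918  0.1351] [ 525.3 -396.2   71.2   70.4]
top tub 0.84 [0.597  0.2344 0.1124] [597.2 234.6  98.7  97.1]
scene latch_left_top 0.92 [0.604  0.0948 0.0966] [601.1  94.2  42.5  65.9]
scene latch_right_top 0.65 [ 0.5288 -0.2389  0.0967] [ 525.  -240.1   42.6   65.3]
scene spice_jar 0.7 [ 0.7282 -0.1688  0.1126] [ 726.1 -169.8   48.2   48.6]
scene carton 0.58 [ 0.5342 -0.3917  0.1366] [ 527.2 -398.    72.3   69.6]
14.85 [0.4417752  0.06845945 0.17679922] [ 0.91056299 -0.31736346 -0.00161336]
```

View pics/scene9.png

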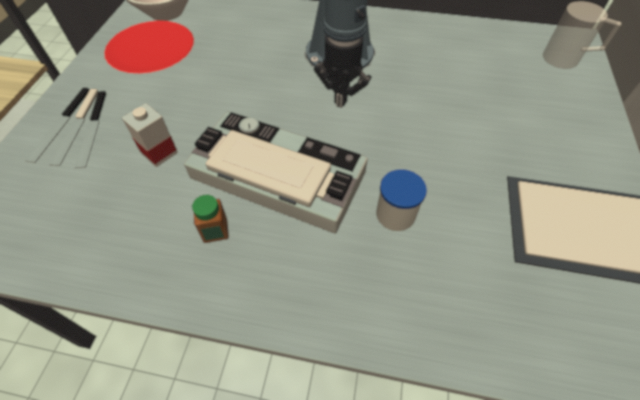

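The picture shows both latches down, at (340,183) and (208,138), and the keys up. The jar (210,218), carton (150,133) and tub (402,200) are standing where they were, and the robot is clear of everything. Handing in.

```bash
python3 -c "
from plant import sign_off; print(sign_off())"
```

```text
the job is handed in; nothing more can be done
None
```

The sealer's lid is locked and the start key has been pressed. I handed the job in at about 15 s, with the gripper about 10 cm clear above everything.

**What I did:** With shut fingers I pressed the right latch, at the end away from the keys, down to its stop, then the left latch. I then held the bar key fully down for about 2 s and let it spring back.

**Last checks:**
- **Latches:** both tops measured 96 mm above the table, which is fully down.
- **Keys:** all three were back up at 84 mm. The round and square keys never came under the fingers.
- **Bystanders:** the jar and carton were found again within 3 mm of where they started. The tub was within 1 mm in the top camera.

**Flaws:**
- The bar key press briefly reached 42 N at the wrist, through the fingertips. I eased it to 17 N for the rest of the hold.
- In the final check the network missed the right latch in the top view and the tub in the scene view. The other camera confirmed each of them.

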